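Put the hand tools back in their shadow-tray modules

ROBOT

A 7-joint arm with a two-finger parallel gripper is mounted at the origin on the work surface. World frame = base frame: x ahead of the robot, y to its left, z up, the work surface at z = 0. Lengths are in m, angles in rad, forces in N, time in s.
With the tool pointing down it reaches from about 0.35 to 0.9 m from the base axis. Payload 8.1 kg.
Tool frame: the origin (TCP) lies on the centre line of the jaws, within the pads' length; the fingertips stand arm.tips_ahead ahead of it and the grasp point (between the pads) lies 3 mm ahead of it (arm.tips_ahead is the distance from the TCP to the fingertips, in m); z points along the fingers, y is the line along which they close (so a half turn about z gives the same grasp; the last joint's range is limited). The gripper opens to 85 mm and grips with 20 to 120 N. Pads are 22 mm wide; open, the fingers measure 114 mm over their backs; the gripper's body (76 mm by 85 mm) begins 54 mm behind the grasp point. The pads swing forward as they close: fully open they stand 13 mm farther back than shut.
Start: joints at [1.041, 0.434, 0.025, 1.573, -0.012, 1.134, -0.075], TCP at [0.259, -0.569, 0.253] pointing down, gripper open.
Joint ranges: [-2.62, 2.62], [-0.44, 2.09], [-1.27, 1.32], [0.08, 2.57], [-1.32, 4.46], [0.12, 2], [-2.74, 2.74]. Speed limits (rad/s): [2.22, 2.22, 3.01, 3.01, 3.14, 3.14, 3.14].

INTERFACE

Orientations are given as a unit quaternion [w, x, y, z].
In Python, from rig import arm gives the robot as it stands.
- The arm moves only by the tool drive_tool, never from a script. Its argument "commands" is a list of rows, each an object with "rot": the turn, a rotation vector about the tool's x, y, z in units of 10 degrees (1.0 is 10 degrees), a list of three; "travel": the shift along the tool's x, y, z in mm, a list of three; "gripper": the opening, from -1 (shut) to 1 (fully open). In form: [{"rot": [ax, ay, az], "travel": [dx, dy, dz], "gripper": gripper}, ...]. A call has 1 to 5 rows; each row is the pose to reach, as a shift and turn from the pose commanded when the call began, along the tool's axes at that moment; what a row does not reach only later rows make up. A row lasts 1/8 s, in which the tool goes at most 62.5 mm and 10.7 degrees, less where a joint would pass 70% of its speed; a pose out of reach is approached as far as the arm can. A call with a gripper value outside its range is refused whole. The fingers move at their own pace and stop on an object; the grip force is fixed at half the most. Time passes only in rows, so rows that repeat a pose let the fingers close. It gives the time, the measured TCP pose, the force, the opening and the grip force at its end, in the units of the state.
- arm.state(): the state, without advancing time (a new reading comes with each control period).
- arm.read_camera(name): name is "scene" or "top"; returns a dict with "frame" (384x512x3 uint8, blue, green, red), "z_map" (384x512 float32, m along the optical axis (not along the pixel's ray), 0 where there is no reading), "fx", "fy", "cx", "cy" (pixels), "dist_coeffs" ([k1, k2, p1, p2, k3] as OpenCV has them; the pictures are not rectified), "pose" (4x4, takes a point from camera to world coordinates). Camera axes: x right, y down, z forward; pixel columns grow to the right and rows downward; lengths in m; the calibration is good to about 2 mm. A picture is of the moment at which its call begins.
- arm.hand_in(): hands the job in; it is judged then, once.
Trained networks look in a picture, given as the dict that the camera call returned (one of the last four; its "shot" number tells which), for a name from the list of things; names that differ only in an ending like _2 or _b are one class to them, and where a whole thing is asked for, a point or a joint stands for the part that bears it (a point fixed in the world has none). Each returns a list of dicts, best first, with "score" (0 to 1); they miss things now and then, are a little off and sometimes report something else, mostly with a low value. They report only what shows in the picture. A call takes as long as a camera call. They do not tell look-alikes from the thing itself.
- arm.spot_in(picture, name): "point" ([row, column] in pixels, amid what is visible of it).
- arm.regions_of(picture, name): "region" (384x512 bool, what is visible of it) and "point" ([row, column] in pixels, amid what is visible of it).
The state is a dict: "time": time; "qpos": joint angles; "joint_velocities": joint speeds; "tau": joint torques, N m; "eef_pos": TCP position; "eef_rot": TCP orientation; "contact_force": force on the tool from outside, world axes, zero at the start; "ft_torque": the same for the moment, N m; "gripper_width": finger opening in m; "grasp_force": force on a finger pad.
Only numpy, scipy, OpenCV 4.12 (cv2) and the standard library are available. Lean on these libraries where they do the work, as an engineer would, in place of code of your own. Each camera call takes 0.05 s, during which the arm holds its last target. There are 200 camera calls.

TASK

The carburettor job is finished: put the screwdriver, the ratchet, the spanner and the pliers from the rubber mat back into the tool tray, each lying flat at the bottom of the pocket that has its own outline, with its working end (blade, head, open end, nose) pointing away from the robot as the outline shows. Lay them in rather than dropping them, let go of them all, and leave the carburettor and the piston where they stand.

Things in the scene. Friction and masses are not known exactly. Their poses are not given: they have to be found in the camera images.
- screwdriver_grip (a point): Flat screwdriver lying on the mat, 150 long: squared red handle 90 x 28 x 28 with black trim, round steel blade 6 thick. Origin in the handle, 14 above its underside, 60 from the handle's end, 90 from the blade tip: grip across here (28 wide). x to the blade tip, z up; starts pointing away from the robot, within 25 degrees. Sizes in mm.
- ratchet_grip (a point): Steel ratchet lying on the mat, 160 long: round head 36 across, 22 thick, drive stub 9 high on top; round handle 15 thick, knurled, butt 22 high. Origin on the handle's axis, 11 above its underside, 68 from the head's far edge, 92 from the butt: grip across here (15 wide). x to the head, z up; starts pointing away from the robot, within 25 degrees. Sizes in mm.
- spanner_grip (a point): Steel spanner lying on the mat, 156 long: open end 30 wide, ring end 21 wide, both 10 thick; shank 12 wide, 7 thick. Origin in the shank, 5 above the underside, 66 from the open end's tips, 90 from the ring's far edge: grip across here (12 wide). x to the open end, z up; starts pointing away from the robot, within 25 degrees. Sizes in mm.
- pliers_grip (a point): Closed long-nose pliers (fixed shut) lying flat on the mat, 152 long, 14 thick: steel nose, blue handles 46 wide at the back. Origin between the parallel shanks behind the joint, 7 above the underside, 64 from the nose tip, 88 from the handle ends: grip across both shanks (26 wide). x to the nose, z up; starts pointing away from the robot, within 25 degrees. Sizes in mm.
- screwdriver_seat (a point): Where the origin of the screwdriver lies when seated (8 play each way) in its fixed black module, 216 x 80, with a yellow-floored pocket: 44 wide behind for the handle, 22 slot in front for the blade. Floor 7, module top 25 above the bench. x to the pocket's front (away from the robot), z up. At the origin an open finger channel 52 long, as deep as the pocket, crosses the module. Sizes in mm.
- ratchet_seat (a point): Where the origin of the ratchet lies when seated (8 play each way) in its fixed black module, 216 x 80, with a yellow-floored pocket: plain 31 slot behind for the handle, one 52 broad part in front for the head. Floor 7, module top 25 above the bench. x to the pocket's front (away from the robot), z up. At the origin an open finger channel 52 long, as deep as the pocket, crosses the module. Sizes in mm.
- spanner_seat (a point): Where the origin of the spanner lies when seated (8 play each way) in its fixed black module, 216 x 80, with a yellow-floored pocket: dumb-bell, 37 behind for the ring, 27 slot, 46 in front for the open end. Floor 7, module top 25 above the bench. x to the pocket's front (away from the robot), z up. At the origin an open finger channel 52 long, as deep as the pocket, crosses the module. Sizes in mm.
- pliers_seat (a point): Where the origin of the pliers lies when seated (8 play each way) in its fixed black module, 216 x 80, with a yellow-floored pocket: 62 broad behind for the handles, narrowing in steps to 24 in front for the nose. Floor 7, module top 25 above the bench. x to the pocket's front (away from the robot), z up. At the origin an open finger channel 52 long, as deep as the pocket, crosses the module. Sizes in mm.
- carburettor_center (a point): Carburettor standing loose on the red bench beyond the mat and tray: grey aluminium with black round cap and brass screws, about 80 x 64 mm, 98 high; origin at half its height. Not to be disturbed.
- piston_center (a point): Aluminium piston standing crown up on the red bench beyond the mat and tray, 52 mm in diameter, 50 high; origin at half its height. Not to be disturbed.
Not all that is in view belongs to the job. There is more than one size of the part that bears pliers_grip; the job needs the largest.

How it is judged:
By the outcome, as a careful person would: the job done as asked, in the order asked, and still so for the second after the job is handed in, with the robot touching nothing.
It also fails if it takes over 109 s, if anything falls off the work surface, if the arm or the gripper's body presses on something with over 40 N, if the wrist force passes 120 N, or if a joint passes its speed limit or range.

## Working session

There is one attempt and no reset: what is moved stays moved. The work goes in short steps, Python scripts to look and compute and a tool call to move; the robot and the scene stay as the last step left them, time stands still between calls to the robot, and variables do not carry over. Pictures are saved under pics/ and viewed, at most 14 in all, crops included, and the job is handed in when it is done.

Besides the shell and the picture viewer there is one more tool, called after "Call:" in YAML: its name, and indented under it one key for each argument. drive_tool: Moves the arm, as the interface text tells. Its arguments: {"type":"object","properties":{"commands":{"type":"array"}},"required":["commands"]}

```bash
mkdir -p pics; ls
cat > h.py <<'E'
import numpy as np, cv2
from rig import arm
N=['screwdriver','ratchet','spanner','pliers']
def w(p,uv,z=None):
    uv=np.float32(uv).reshape(-1,1,2)
    K=np.array([[p['fx'],0,p['cx']],[0,p['fy'],p['cy']],[0,0,1]])
    n=cv2.undistortPoints(uv,K,np.array(p['dist_coeffs']))[:,0]
    r=np.c_[n,np.ones(len(n))]; T=np.array(p['pose'])
    d=r@T[:3,:3].T
    if z is not None: return T[:3,3]+d*((z-T[2,3])/d[:,2])[:,None]
    zz=p['z_map'][uv[:,0,1].astype(int),uv[:,0,0].astype(int)]
    return T[:3,3]+d*zz[:,None]
E
python3 - <<'E'
from h import *
s=arm.state(); print(s['eef_pos'],s['eef_rot'],s['gripper_width'],arm.tips_ahead)
for c in ['top','scene']:
    p=arm.read_camera(c); cv2.imwrite(f'pics/{c}0.png',cv2.resize(p['frame'],(800,600)))
    print(c,np.round(p['pose'],3).tolist())
    for n in [k+e for k in N for e in('_grip','_seat')]+['carburettor_center','piston_center']:
        for r in (arm.regions_of if '_grip' in n else arm.spot_in)(p,n)[:4]:
            pt=r['point']; print(n,round(r['score'],2),np.round(pt),np.round(w(p,[pt[1],pt[0]])[0],3))
E
```

```text
pics
[ 0.25846259 -0.56852197  0.25249914] [-7.75444223e-04  9.77325528e-01  2.11740764e-01 -2.44632908e-04] 0.08524174738599996 0.022
top [[-0.023, -0.976, 0.218, 0.331], [-1.0, 0.021, -0.008, 0.069], [0.003, -0.218, -0.976, 1.183], [0.0, 0.0, 0.0, 1.0]]
screwdriver_grip 0.71 [231. 215.] [0.472 0.181 0.028]
screwdriver_seat 0.87 [216. 337.] [ 0.512 -0.162  0.007]
screwdriver_seat 0.41 [226. 257.] [ 0.488  0.064 -0.   ]
ratchet_grip 0.62 [222. 184.] [0.5   0.269 0.02 ]
ratchet_grip 0.37 [208. 395.] [ 0.528 -0.326  0.012]
ratchet_seat 0.95 [218. 309.] [ 0.506 -0.083  0.011]
spanner_seat 0.96 [209. 394.] [ 0.528 -0.326  0.006]
pliers_grip 0.84 [258.  88.] [0.408 0.536 0.006]
pliers_grip 0.7 [237. 148.] [0.462 0.37  0.013]
pliers_grip 0.52 [162. 122.] [0.684 0.455 0.001]
carburettor_center 0.58 [134. 326.] [ 0.725 -0.129  0.095]
piston_center 0.84 [136. 257.] [0.741 0.06  0.045]
scene [[0.673, 0.53, -0.516, 1.363], [0.74, -0.489, 0.462, -0.634], [-0.008, -0.693, -0.721, 1.181], [0.0, 0.0, 0.0, 1.0]]
screwdriver_grip 0.67 [170. 261.] [0.5   0.166 0.025]
screwdriver_seat 0.78 [226. 188.] [ 0.518 -0.18   0.006]
ratchet_grip 0.56 [161. 283.] [0.515 0.268 0.016]
ratchet_seat 0.59 [210. 208.] [ 0.505 -0.086  0.003]
spanner_grip 0.61 [185. 238.] [0.487 0.065 0.006]
spanner_seat 0.94 [257. 154.] [ 0.539 -0.331 -0.001]
spanner_seat 0.7 [161. 285.] [0.519 0.272 0.019]
pliers_grip 0.77 [141. 292.] [0.448 0.383 0.007]
pliers_grip 0.64 [164. 353.] [0.698 0.46  0.005]
pliers_grip 0.63 [120. 303.] [0.382 0.518 0.   ]
pliers_seat 0.62 [235. 173.] [ 0.512 -0.238  0.005]
carburettor_center 0.6 [255. 243.] [ 0.758 -0.146  0.063]
carburettor_center 0.52 [169. 262.] [0.502 0.172 0.03 ]
piston_center 0.73 [236. 175.] [ 0.522 -0.238  0.007]
piston_center 0.62 [228. 284.] [0.76  0.025 0.046]
```

View pics/top0.png

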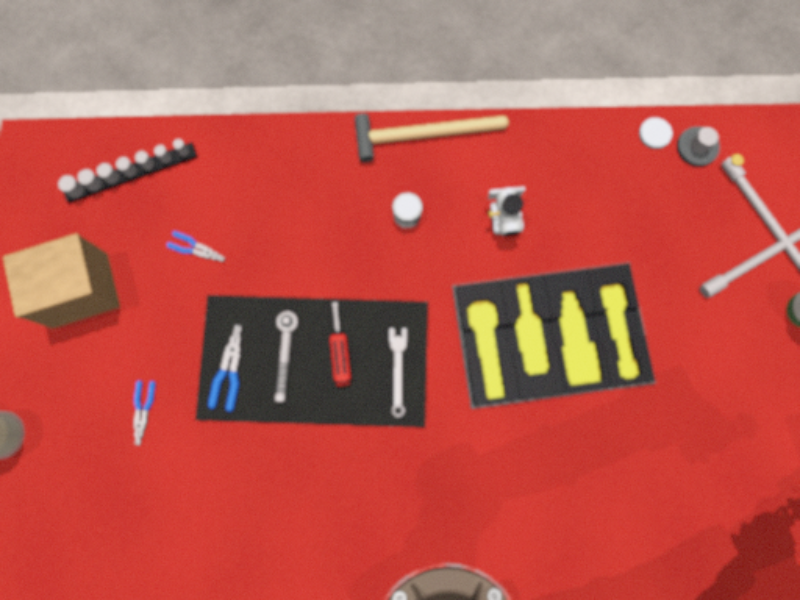

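View pics/scene0.png

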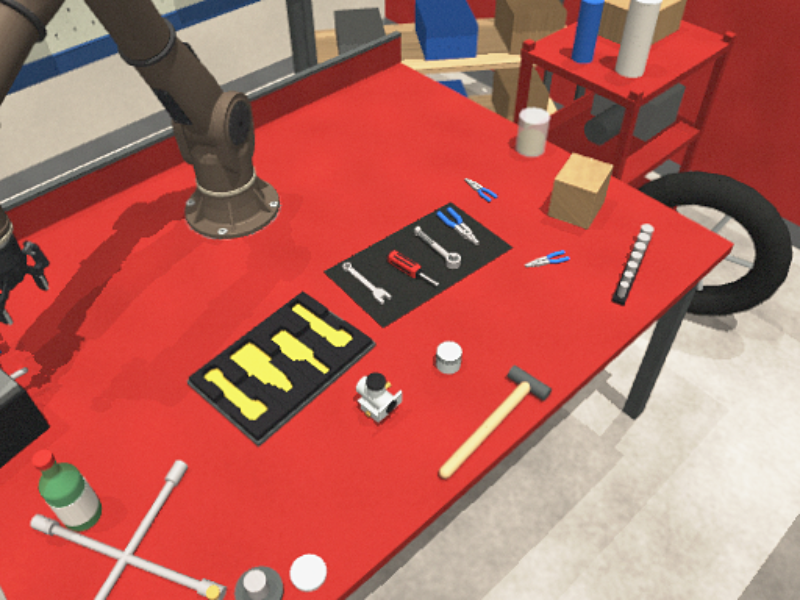

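Wanted pliers: candidates are on the mat at (225,370), loose at (143,410) and loose at (195,245). The mat one is the longest (about 152 mm). The others look about two thirds of that. Next I'll measure axes and ends, and confirm them on a crop.

```bash
cat >> h.py <<'E'
F=dict(screwdriver=(90,60,14),ratchet=(68,92,11),spanner=(66,90,5),pliers=(64,88,7))
def px(p,P):
    T=np.linalg.inv(np.array(p['pose'])); K=np.array([[p['fx'],0,p['cx']],[0,p['fy'],p['cy']],[0,0,1]])
    return cv2.projectPoints(np.float64(P).reshape(-1,1,3),cv2.Rodrigues(T[:3,:3])[0],T[:3,3],K,np.array(p['dist_coeffs']))[0][:,0]
def fit(p,m,z,f,b):
    v,u=np.nonzero(m); P=w(p,np.c_[u,v],z)[:,:2]
    # axis: PCA then centre of min-width box
    c=P.mean(0); _,_,V=np.linalg.svd(P-c); a=V[0]*np.sign(V[0][0]); n=np.array([-a[1],a[0]])
    s=(P-c)@a; t=(P-c)@n
    mid=(s.min()+s.max())/2; o=c+a*(mid+(b-f)/2000)
    return o,np.arctan2(a[1],a[0]),np.ptp(s),np.ptp(t),c
E
cat > m.py <<'E'
from h import *
p=arm.read_camera('top'); hsv=cv2.cvtColor(p['frame'],cv2.COLOR_BGR2HSV).astype(int)
H,S,V=hsv[...,0],hsv[...,1],hsv[...,2]
im=cv2.resize(p['frame'],None,fx=4,fy=4,interpolation=cv2.INTER_CUBIC)
def draw(o,a,f,b,z,wd=.01):
    A=np.array([np.cos(a),np.sin(a)]); n=np.array([-A[1],A[0]])
    q=[np.r_[o+A*f/1000,z],np.r_[o-A*b/1000,z],np.r_[o+n*wd,z],np.r_[o-n*wd,z]]
    q=((px(p,q)+.5)*4).astype(int)
    cv2.line(im,q[0],q[1],(0,255,0),1); cv2.line(im,q[2],q[3],(255,0,255),1)
mat=(slice(188,275),slice(122,276))
yel=((H>22)&(H<40)&(S>120)&(V>100)).astype(np.uint8)
fg=np.zeros_like(yel); fg[mat]=((V>75))[mat]
red=((H<6)|(H>174))&(S>150)
mm=np.zeros_like(yel); 
def comps(m,lo):
    n,l,st,c=cv2.connectedComponentsWithStats(m.astype(np.uint8)); 
    return sorted([(c[i][0],l==i,st[i]) for i in range(1,n) if st[i][4]>lo],key=lambda t:t[0])
for x,m,st in comps(fg,60):
    k=min(['pliers','ratchet','screwdriver','spanner'],key=lambda k:abs(x-dict(pliers=145,ratchet=182,screwdriver=217,spanner=255)[k]))
    f,b,h=F[k]; 
    if st[2]>60 or st[4]>900: print('bg',st); continue
    o,a,L,W,c=fit(p,m,h/1000,f,b); print(k,st,np.round(o,4),round(np.degrees(a),1),np.round([L,W],3),np.round(c,3)); draw(o,a,f,b,h/1000)
for (x,m,st),k in zip(comps(yel[:, :]*(np.arange(512)>285)*(np.arange(512)<425),60),['ratchet','screwdriver','pliers','spanner']):
    f,b,h=F[k]; o,a,L,W,c=fit(p,m,.007,f,b); print('seat',k,st,np.round(o,4),round(np.degrees(a),1),np.round([L,W],3)); draw(o,a,f+8,b+8,.007)
m=comps((V<70)&(np.arange(512)>280)&(np.arange(512)<430)&(np.arange(384)[:,None]>160)&(np.arange(384)[:,None]<270),60)
m=max(m,key=lambda t:t[2][4])[1]; v,u=np.nonzero(m); P=w(p,np.c_[u,v],.025)[:,:2]
r=cv2.minAreaRect((P*1000).astype(np.float32)); print('tray',r)
a=im[160*4:280*4,115*4:430*4]; cv2.imwrite('pics/ov.png',cv2.resize(a[:,:640],(800,600)) if 0 else a[:,:160*4]); cv2.imwrite('pics/ov2.png',a[:,165*4:])
E
python3 m.py
```

```text
pliers [132 207  23  58 710] [0.4819 0.3737] -10.2 [0.159 0.054] [0.46  0.378]
ratchet [175 198  17  60 536] [0.5004 0.2758] -4.3 [0.167 0.044] [0.498 0.276]
bg [ 122  188  154   87 2825]
spanner [248 209  14  59 529] [0.4671 0.0726] -1.3 [0.162 0.037] [0.461 0.073]
seat ratchet [299 192  24  64 890] [ 0.504  -0.0889] 6.5 [0.178 0.056]
seat screwdriver [329 181  23  60 813] [ 0.5135 -0.1694] 6.4 [0.17 0.05]
seat pliers [ 357  186   28   61 1078] [ 0.5224 -0.2503] 7.0 [0.173 0.064]
seat spanner [384 181  26  62 770] [ 0.5316 -0.3314] 6.5 [0.176 0.047]
tray ((514.522216796875, -205.67262268066406), (212.13632202148438, 319.509033203125), 6.452544689178467)
```

View pics/ov.png

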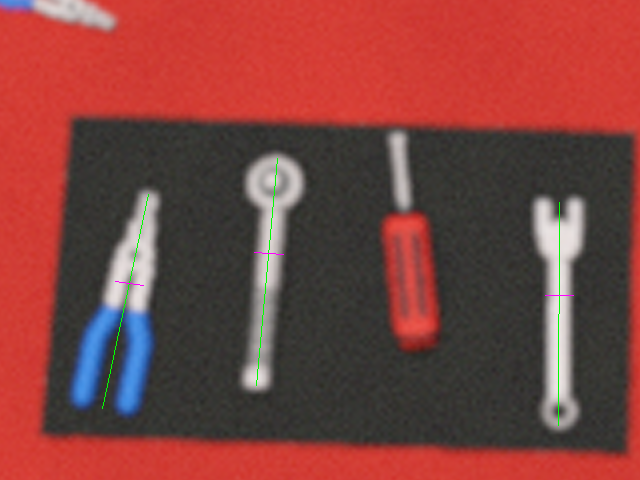

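View pics/ov2.png

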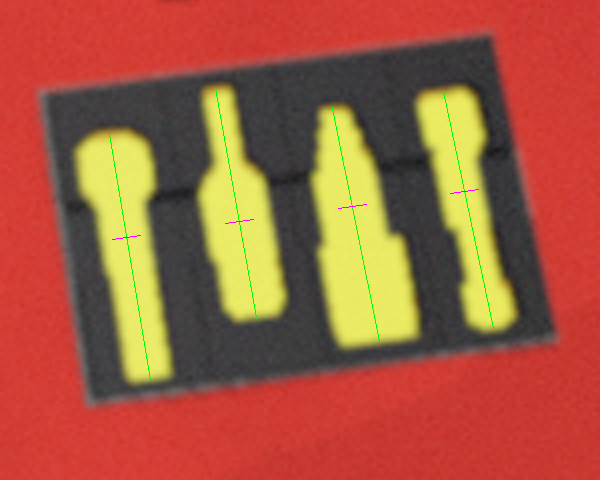

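The four mat tools and their pockets overlay well. The pliers on the mat at (128,300) in the crop are clearly the big pair. The screwdriver tip is at about (398,132) and its handle top runs (404,213) to (415,330). I'll compute its axis and the heights.

Run:
```python
from h import *
p=arm.read_camera('top')
c=lambda x,y:[x/4+115-.5,y/4+160-.5]
t,bf=w(p,[c(398,132),c(404,207)],.014)[:,:2]; hf,hb=w(p,[c(404,214),c(414,330)],.028)[:,:2]
for a,b in((bf,t),(hb,hf),(hb,t)): d=b-a; print(np.round(a,4),np.round(b,4),np.degrees(np.arctan2(d[1],d[0])),np.linalg.norm(d))
print('mat z',[round(float(np.median(p['z_map'][r[0]-2:r[0]+3,r[1]-2:r[1]+3]*0+np.reshape(w(p,[[x,y] for y in range(r[0]-2,r[0]+3) for x in range(r[1]-2,r[1]+3)])[:,2],(5,5)))),4) for r in((250,200),(215,235),(200,155),(280,230))])
```

```text
[0.5307 0.1806] [0.5848 0.1848] 4.47222465019798 0.05429468557224582
[0.4428 0.1725] [0.5234 0.1792] 4.812581285841835 0.0808515385384959
[0.4428 0.1725] [0.5848 0.1848] 4.971857845117651 0.1425508127726467
mat z [0.0011, 0.0008, 0.0019, -0.0015]
```

Call:
drive_tool:
  commands:
    - {"rot": [0,0,1],"travel": [41,-45,0],"gripper": -1}
    - {"rot": [0,0,1.98],"travel": [82,-90,0],"gripper": -1}
    - {"rot": [0,0,1.98],"travel": [123,-136,0],"gripper": -1}
    - {"rot": [0,0,1.98],"travel": [164,-181,0],"gripper": -1}
    - {"rot": [0,0,1.98],"travel": [205,-226,0],"gripper": -1}

```text
time: 1.82
eef_pos: [0.3523, -0.2765, 0.2536]
eef_rot: [0.0, 0.999, 0.041, 0.0]
contact_force: [1.3, -0.8, 0.3]
gripper_width: 0.0
grasp_force: 0.0
```

```bash
cat >> h.py <<'E'
def go(x,y,z,deg):
    from scipy.spatial.transform import Rotation as R
    s=arm.state(); q=np.array(s['eef_rot']); r=R.from_quat(np.r_[q[1:],q[0]])
    a=np.radians(deg); t=R.from_matrix(np.array([[np.cos(a),np.sin(a),0],[np.sin(a),-np.cos(a),0],[0,0,-1]]))
    d=r.inv().apply(np.array([x,y,z])-s['eef_pos'])*1000; rv=np.degrees((r.inv()*t).as_rotvec())/10
    print('t',round(s['time'],2),'pos',np.round(s['eef_pos'],4),'width',round(s['gripper_width'],4),'F',np.round(s['contact_force'],1),'gf',round(float(np.max(s['grasp_force'])),1),'\ntravel',np.round(d,1),'rot',np.round(rv,2),'rows',round(float(np.linalg.norm(d)/62.5),1))
E
python3 -c "
from h import *
print(arm.tips_ahead); go(.496,.1775,.13,4.7)"
```

```text
0.022
t 1.82 pos [ 0.3523 -0.2765  0.2536] width 0.0 F [ 1.3 -0.8  0.3] gf 0.0 
travel [ 180.  -440.9  123.5] rot [ 0. -0. -0.] rows 7.9
```

Call:
drive_tool:
  commands:
    - {"rot": [0,0,0],"travel": [22,-55,10],"gripper": 1}
    - {"rot": [0,0,0],"travel": [44,-110,20],"gripper": 1}
    - {"rot": [0,0,0],"travel": [66,-165,30],"gripper": 1}
    - {"rot": [0,0,0],"travel": [88,-220,40],"gripper": 1}
    - {"rot": [0,0,0],"travel": [110,-275,50],"gripper": 1}

```text
time: 2.45
eef_pos: [0.4397, 0.0064, 0.2034]
eef_rot: [0.0, 0.999, 0.04, 0.001]
contact_force: [1.7, -0.7, -0.1]
gripper_width: 0.0853
grasp_force: 0.0
```

Call:
drive_tool:
  commands:
    - {"rot": [0,0,0],"travel": [22,-55,25],"gripper": 1}
    - {"rot": [0,0,0],"travel": [44,-110,50],"gripper": 1}
    - {"rot": [0,0,0],"travel": [70,-166,74],"gripper": 1}
    - {"rot": [0,0,0],"travel": [70,-166,74],"gripper": 1}

```text
time: 2.95
eef_pos: [0.4953, 0.1805, 0.1279]
eef_rot: [-0.001, 0.999, 0.043, -0.001]
contact_force: [-0.4, -0.8, -0.5]
gripper_width: 0.0857
grasp_force: 0.0
```

```bash
python3 -c "
from h import *
go(.496,.1775,.027,4.7)
p=arm.read_camera('top'); cv2.imwrite('pics/a.png',cv2.resize(p['frame'][150:290,110:290],(720,560)))"
```

```text
t 2.95 pos [0.4953 0.1805 0.1279] width 0.0857 F [-0.4 -0.8 -0.5] gf 0.0 
travel [  0.6   3.3 100.9] rot [-0.01  0.01  0.03] rows 1.6
```

View pics/a.png

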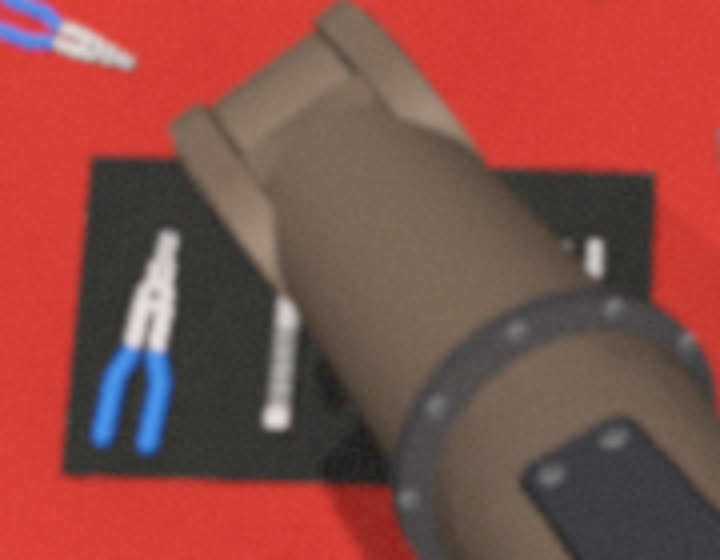

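The arm hides the screwdriver in the top view, so I'll rely on the measured pose and feedback. Descending and gripping.

Call:
drive_tool:
  commands:
    - {"rot": [0,0,0],"travel": [0,1,50],"gripper": 1}
    - {"rot": [0,0,0],"travel": [0,1,80],"gripper": 1}
    - {"rot": [0,0,0],"travel": [0,1,95],"gripper": 1}
    - {"rot": [0,0,0],"travel": [0,1,101],"gripper": 1}
    - {"rot": [0,0,0],"travel": [0,1,101],"gripper": 1}

```text
time: 3.62
eef_pos: [0.496, 0.1746, 0.0289]
eef_rot: [-0.0, 0.999, 0.04, 0.0]
contact_force: [0.4, -0.1, 0.3]
gripper_width: 0.0855
grasp_force: 0.0
```

Call:
drive_tool:
  commands:
    - {"rot": [0,0,0],"travel": [0,0,0],"gripper": -1}
    - {"rot": [0,0,0],"travel": [0,0,0],"gripper": -1}
    - {"rot": [0,0,0],"travel": [0,0,0],"gripper": -1}
    - {"rot": [0,0,0],"travel": [0,0,0],"gripper": -1}

```text
time: 4.12
eef_pos: [0.4959, 0.175, 0.0289]
eef_rot: [-0.0, 0.999, 0.041, 0.0]
contact_force: [-1.2, -1.1, 6.5]
gripper_width: 0.0274
grasp_force: 59.7
```

```bash
python3 -c "
from h import *
go(.512,-.1675,.12,6.5)
p=arm.read_camera('scene'); cv2.imwrite('pics/b.png',cv2.resize(p['frame'][120:240,190:340],(750,600)))"
```

```text
t 4.12 pos [0.4959 0.175  0.0289] width 0.0274 F [-1.2 -1.1  6.5] gf 59.7 
travel [-11.6 342.6 -91.2] rot [-0.   -0.01 -0.18] rows 5.7
```

View pics/b.png

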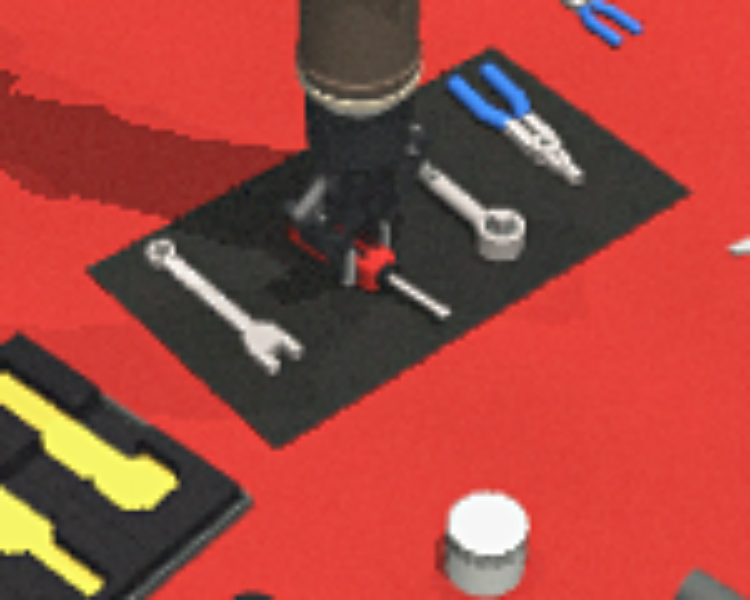

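Gripped: 27.4 mm across the handle. Lift and carry to the pocket.

Call:
drive_tool:
  commands:
    - {"rot": [0,0,0],"travel": [0,0,-40],"gripper": -1}
    - {"rot": [0,0,0],"travel": [0,10,-85],"gripper": -1}
    - {"rot": [0,0,-0.18],"travel": [-3,65,-92],"gripper": -1}
    - {"rot": [0,0,-0.18],"travel": [-5,125,-92],"gripper": -1}
    - {"rot": [0,0,-0.18],"travel": [-7,185,-92],"gripper": -1}

```text
time: 4.8
eef_pos: [0.5036, -0.0119, 0.1207]
eef_rot: [0.0, 0.998, 0.057, 0.0]
contact_force: [0.4, 0.3, -0.8]
gripper_width: 0.0269
grasp_force: 59.2
```

Call:
drive_tool:
  commands:
    - {"rot": [0,0,0],"travel": [1,55,0],"gripper": -1}
    - {"rot": [0,0,0],"travel": [2,110,0],"gripper": -1}
    - {"rot": [0,0,0],"travel": [2,150,0],"gripper": -1}
    - {"rot": [0,0,0],"travel": [2,157,0],"gripper": -1}
    - {"rot": [0,0,0],"travel": [2,157,0],"gripper": -1}

```text
time: 5.42
eef_pos: [0.5229, -0.1658, 0.1202]
eef_rot: [-0.0, 0.998, 0.056, -0.0]
contact_force: [0.8, -0.6, -0.8]
gripper_width: 0.027
grasp_force: 59.3
```

```bash
cat > seg.py <<'E'
from h import *
import sys
p=arm.read_camera('scene'); cv2.imwrite(sys.argv[1],cv2.resize(p['frame'][150:300,110:285],(700,600)))
E
python3 -c "
from h import *
go(.512,-.1675,.037,6.5)"; python3 seg.py pics/c.png
```

```text
t 5.42 pos [ 0.5229 -0.1658  0.1202] width 0.027 F [ 0.8 -0.6 -0.8] gf 59.3 
travel [-11.    0.5  83.2] rot [-0.    0.   -0.01] rows 1.3
```

View pics/c.png

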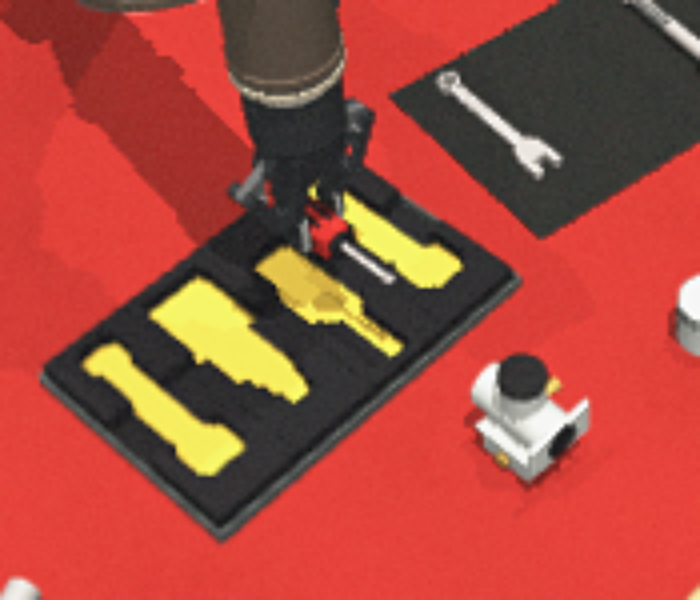

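The screwdriver hangs parallel above its pocket, with the blade tip at (392,280) and the slot tip at (400,350). I'll check the tip and pocket in world coordinates.

```bash
python3 -c "
from h import *
p=arm.read_camera('scene')
print(w(p,[[110+391/4,150+279/4]],.107)); print(w(p,[[110+398/4,150+351/4],[110+450/4,150+275/4],[110+302/4,150+395/4],[110+225/4,150+460/4]],.007))
for k,s in dict(ratchet=(.503,-.0875),screwdriver=(.512,-.1675),pliers=(.521,-.247),spanner=(.530,-.3275)).items():
  f=(F[k][0]+8)/1000; print(k,np.round([s[0]+f*.9936,s[1]+f*.113],3))"
```

```text
[[ 0.61005565 -0.15890944  0.107     ]]
[[ 0.60330223 -0.15715856  0.007     ]
 [ 0.57022766 -0.07522737  0.007     ]
 [ 0.58583494 -0.24095952  0.007     ]
 [ 0.5953018  -0.32185838  0.007     ]]
ratchet [ 0.579 -0.079]
screwdriver [ 0.609 -0.156]
pliers [ 0.593 -0.239]
spanner [ 0.604 -0.319]
```

Call:
drive_tool:
  commands:
    - {"rot": [0,0,0],"travel": [-11,0,25],"gripper": -1}
    - {"rot": [0,0,0],"travel": [-11,0,55],"gripper": -1}
    - {"rot": [0,0,0],"travel": [-11,0,72],"gripper": -1}
    - {"rot": [0,0,0],"travel": [-11,0,80],"gripper": -1}
    - {"rot": [0,0,0],"travel": [-11,0,84],"gripper": -1}

```text
time: 6.15
eef_pos: [0.5127, -0.1668, 0.0364]
eef_rot: [0.0, 0.998, 0.057, 0.0]
contact_force: [0.1, -0.1, -1.2]
gripper_width: 0.0267
grasp_force: 59.3
```

```bash
python3 -c "
from h import *
go(.512,-.1675,.035,6.5)"
```

```text
t 6.15 pos [ 0.5127 -0.1668  0.0364] width 0.0267 F [ 0.1 -0.1 -1.2] gf 59.3 
travel [-0.7  0.6  1.4] rot [ 0. -0. -0.] rows 0.0
```

Call:
drive_tool:
  commands:
    - {"rot": [0,0,0],"travel": [0,0,1],"gripper": -1}
    - {"rot": [0,0,0],"travel": [0,0,2],"gripper": -1}
    - {"rot": [0,0,0],"travel": [0,0,2],"gripper": -1}

```text
time: 6.52
eef_pos: [0.5124, -0.1673, 0.0347]
eef_rot: [0.0, 0.998, 0.056, 0.0]
contact_force: [-0.0, 0.8, -0.8]
gripper_width: 0.027
grasp_force: 59.3
```

Call:
drive_tool:
  commands:
    - {"rot": [0,0,0],"travel": [0,0,0],"gripper": 0.3}
    - {"rot": [0,0,0],"travel": [0,0,0],"gripper": 0.3}
    - {"rot": [0,0,0],"travel": [0,0,0],"gripper": 0.3}
    - {"rot": [0,0,0],"travel": [0,0,-25],"gripper": 0.3}
    - {"rot": [0,0,0],"travel": [0,0,-80],"gripper": 0.3}

```text
time: 7.15
eef_pos: [0.5106, -0.1668, 0.1133]
eef_rot: [-0.001, 0.998, 0.056, -0.002]
contact_force: [1.4, -0.9, -0.1]
gripper_width: 0.0555
grasp_force: 0.0
```

```bash
python3 -c "
from h import *
go(.5004,.2758,.115,-4.3)"
```

```text
t 7.15 pos [ 0.5106 -0.1668  0.1133] width 0.0555 F [ 1.4 -0.9 -0.1] gf 0.0 
travel [  39.6 -441.    -1. ] rot [-0.01  0.03  1.08] rows 7.1
```

Call:
drive_tool:
  commands:
    - {"rot": [0,0,0.3],"travel": [5,-60,0],"gripper": 0.6}
    - {"rot": [0,0,0.6],"travel": [11,-120,0],"gripper": 1}
    - {"rot": [0,0,1.08],"travel": [16,-180,0],"gripper": 1}
    - {"rot": [0,0,1.08],"travel": [21,-240,0],"gripper": 1}
    - {"rot": [0,0,1.08],"travel": [27,-300,0],"gripper": 1}

```text
time: 7.78
eef_pos: [0.5051, 0.1358, 0.1145]
eef_rot: [0.0, 0.999, -0.038, 0.0]
contact_force: [1.4, 0.6, -0.4]
gripper_width: 0.0854
grasp_force: 0.0
```

```bash
python3 -c "
from h import *
go(.5004,.2758,.115,-4.3)"; python3 seg.py pics/d.png
```

```text
t 7.78 pos [0.5051 0.1358 0.1145] width 0.0854 F [ 1.4  0.6 -0.4] gf 0.0 
travel [ -15.4 -139.2   -0.5] rot [ 0.   -0.   -0.01] rows 2.2
```

View pics/d.png

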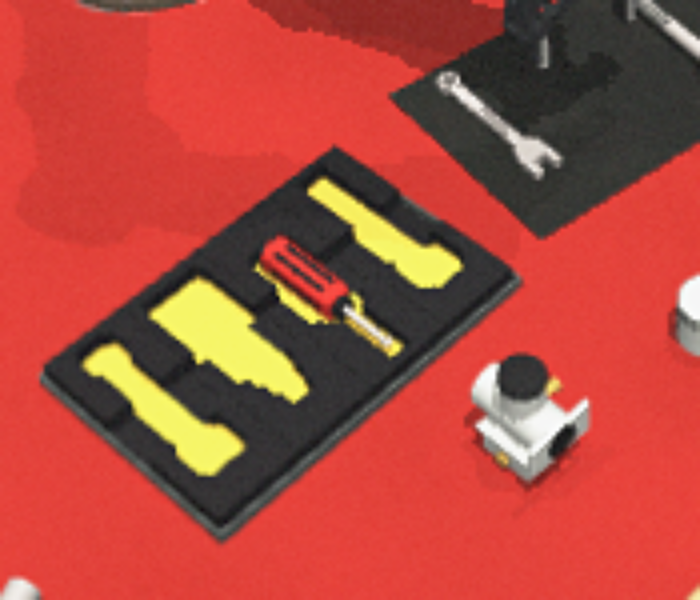

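The screwdriver lies in its pocket, handle at (300,272) and blade tip at (397,347). Now the ratchet.

Call:
drive_tool:
  commands:
    - {"rot": [0,0,0],"travel": [-7,-60,0],"gripper": 1}
    - {"rot": [0,0,0],"travel": [-13,-115,0],"gripper": 1}
    - {"rot": [0,0,0],"travel": [-15,-139,0],"gripper": 1}
    - {"rot": [0,0,0],"travel": [-15,-139,10],"gripper": 1}
    - {"rot": [0,0,0],"travel": [-15,-139,30],"gripper": 1}

```text
time: 8.45
eef_pos: [0.5015, 0.2725, 0.084]
eef_rot: [0.0, 0.999, -0.038, 0.0]
contact_force: [-0.9, -0.4, -0.6]
gripper_width: 0.0854
grasp_force: 0.0
```

Call:
drive_tool:
  commands:
    - {"rot": [0,0,0],"travel": [0,0,30],"gripper": 1}
    - {"rot": [0,0,0],"travel": [0,0,50],"gripper": 1}
    - {"rot": [0,0,0],"travel": [0,0,59],"gripper": 1}
    - {"rot": [0,0,0],"travel": [0,0,59],"gripper": 1}

```text
time: 8.95
eef_pos: [0.5008, 0.2725, 0.0248]
eef_rot: [0.001, 0.999, -0.038, -0.0]
contact_force: [0.2, -0.5, 0.3]
gripper_width: 0.0853
grasp_force: 0.0
```

Call:
drive_tool:
  commands:
    - {"rot": [0,0,0],"travel": [0,0,0],"gripper": -1}
    - {"rot": [0,0,0],"travel": [0,0,0],"gripper": -1}
    - {"rot": [0,0,0],"travel": [0,0,0],"gripper": -1}
    - {"rot": [0,0,0],"travel": [0,0,0],"gripper": -1}
    - {"rot": [0,0,0],"travel": [0,0,0],"gripper": -1}

```text
time: 9.57
eef_pos: [0.5011, 0.2738, 0.0258]
eef_rot: [-0.0, 0.999, -0.038, 0.0]
contact_force: [-0.7, -0.2, 6.0]
gripper_width: 0.0126
grasp_force: 58.5
```

```bash
python3 -c "
from h import *
go(.503,-.0875,.115,6.5)"
```

```text
t 9.57 pos [0.5011 0.2738 0.0258] width 0.0126 F [-0.7 -0.2  6. ] gf 58.5 
travel [ 29.3 360.1 -89.3] rot [-0.   -0.   -1.08] rows 6.0
```

Call:
drive_tool:
  commands:
    - {"rot": [0,0,0],"travel": [0,0,-30],"gripper": -1}
    - {"rot": [0,0,0],"travel": [0,5,-80],"gripper": -1}
    - {"rot": [0,0,-0.4],"travel": [4,60,-89],"gripper": -1}
    - {"rot": [0,0,-0.8],"travel": [9,115,-89],"gripper": -1}
    - {"rot": [0,0,-1.08],"travel": [13,165,-89],"gripper": -1}

```text
time: 10.2
eef_pos: [0.5012, 0.1061, 0.1144]
eef_rot: [0.0, 0.998, 0.057, 0.0]
contact_force: [0.5, 0.0, -1.8]
gripper_width: 0.0126
grasp_force: 59.0
```

```bash
python3 -c "
from h import *
go(.503,-.0875,.115,6.5)"
```

```text
t 10.2 pos [0.5012 0.1061 0.1144] width 0.0126 F [ 0.5  0.  -1.8] gf 59.0 
travel [-20.2 192.5  -0.5] rot [ 0. -0.  0.] rows 3.1
```

Call:
drive_tool:
  commands:
    - {"rot": [0,0,0],"travel": [-6,55,0],"gripper": -1}
    - {"rot": [0,0,0],"travel": [-12,110,0],"gripper": -1}
    - {"rot": [0,0,0],"travel": [-18,165,0],"gripper": -1}
    - {"rot": [0,0,0],"travel": [-20,192,0],"gripper": -1}
    - {"rot": [0,0,0],"travel": [-20,192,30],"gripper": -1}

```text
time: 10.82
eef_pos: [0.5044, -0.0885, 0.0854]
eef_rot: [0.001, 0.999, 0.054, 0.002]
contact_force: [0.7, 0.9, -1.5]
gripper_width: 0.013
grasp_force: 59.0
```

```bash
python3 -c "
from h import *
go(.503,-.0875,.032,6.5)"; python3 seg.py pics/e.png
```

```text
t 10.82 pos [ 0.5044 -0.0885  0.0854] width 0.013 F [ 0.7  0.9 -1.5] gf 59.0 
travel [-1.5 -1.3 53.4] rot [ 0.01 -0.02 -0.04] rows 0.9
```

View pics/e.png

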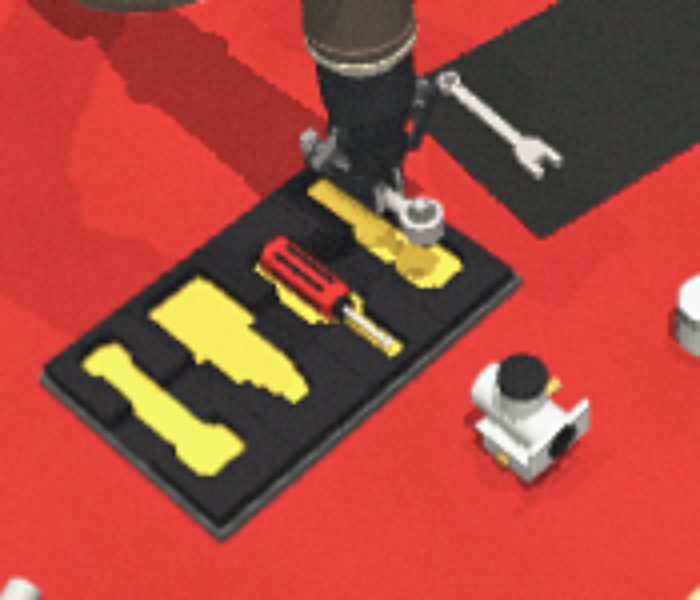

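The ratchet is level above its pocket, head at (425,215). I'll check the head's offset, then lower it.

```bash
python3 -c "
from h import *
p=arm.read_camera('scene')
print(w(p,[[110+424/4,150+215/4]],.083),w(p,[[110+424/4,150+215/4]]))
go(.503,-.0875,.032,6.5)"
```

```text
[[ 0.55852879 -0.08700518  0.083     ]] [[ 0.55650553 -0.08562949  0.08023981]]
t 10.93 pos [ 0.501  -0.0855  0.0822] width 0.0124 F [ 0.1  0.  -1.7] gf 58.9 
travel [ 2.   2.3 50.2] rot [-0.    0.03 -0.01] rows 0.8
```

Call:
drive_tool:
  commands:
    - {"rot": [0,0,0],"travel": [0,1,20],"gripper": -1}
    - {"rot": [0,0,0],"travel": [0,1,38],"gripper": -1}
    - {"rot": [0,0,0],"travel": [0,1,47],"gripper": -1}
    - {"rot": [0,0,0],"travel": [0,1,51],"gripper": -1}
    - {"rot": [0,0,0],"travel": [0,1,52],"gripper": -1}

```text
time: 11.55
eef_pos: [0.5035, -0.0857, 0.0326]
eef_rot: [0.0, 0.998, 0.056, 0.0]
contact_force: [-0.7, -0.1, -1.9]
gripper_width: 0.0129
grasp_force: 58.9
```

Call:
drive_tool:
  commands:
    - {"rot": [0,0,0],"travel": [0,0,0],"gripper": -1}

```text
time: 11.68
eef_pos: [0.5035, -0.0858, 0.0328]
eef_rot: [0.0, 0.998, 0.056, 0.0]
contact_force: [-0.1, -0.9, -1.7]
gripper_width: 0.0124
grasp_force: 58.9
```

Call:
drive_tool:
  commands:
    - {"rot": [0,0,0],"travel": [0,0,1],"gripper": -1}
    - {"rot": [0,0,0],"travel": [0,0,1.5],"gripper": -1}
    - {"rot": [0,0,0],"travel": [0,0,1.5],"gripper": -1}

```text
time: 12.05
eef_pos: [0.5032, -0.0859, 0.0308]
eef_rot: [0.0, 0.998, 0.056, 0.0]
contact_force: [-0.1, 0.1, -2.3]
gripper_width: 0.013
grasp_force: 58.9
```

Call:
drive_tool:
  commands:
    - {"rot": [0,0,0],"travel": [0,0,0],"gripper": 0.1}
    - {"rot": [0,0,0],"travel": [0,0,0],"gripper": 0.1}
    - {"rot": [0,0,0],"travel": [0,0,0],"gripper": 0.1}
    - {"rot": [0,0,0],"travel": [0,0,-20],"gripper": 0.1}
    - {"rot": [0,0,0],"travel": [0,0,-75],"gripper": 0.1}

```text
time: 12.68
eef_pos: [0.5015, -0.0857, 0.1048]
eef_rot: [-0.001, 0.998, 0.056, -0.002]
contact_force: [0.4, -0.4, -0.5]
gripper_width: 0.0468
grasp_force: 0.0
```

```bash
python3 -c "
from h import *
go(.4671,.0726,.09,-1.3)"
```

```text
t 12.68 pos [ 0.5015 -0.0857  0.1048] width 0.0468 F [ 0.4 -0.4 -0.5] gf 0.0 
travel [ -16.3 -161.2   15. ] rot [-0.01  0.03  0.78] rows 2.6
```

Call:
drive_tool:
  commands:
    - {"rot": [0,0,0.3],"travel": [-5,-55,0],"gripper": 0.6}
    - {"rot": [0,0,0.78],"travel": [-11,-110,0],"gripper": 1}
    - {"rot": [0,0,0.78],"travel": [-16,-155,0],"gripper": 1}
    - {"rot": [0,0,0.78],"travel": [-16,-162,15],"gripper": 1}
    - {"rot": [0,0,0.78],"travel": [-16,-162,25],"gripper": 1}

```text
time: 13.3
eef_pos: [0.469, 0.0732, 0.08]
eef_rot: [0.0, 1.0, -0.011, -0.0]
contact_force: [0.4, -0.3, 0.1]
gripper_width: 0.0853
grasp_force: 0.0
```

```bash
python3 -c "
from h import *
go(.4671,.0726,.0245,-1.3)"; python3 seg.py pics/f.png
```

```text
t 13.3 pos [0.469  0.0732 0.08  ] width 0.0853 F [ 0.4 -0.3  0.1] gf 0.0 
travel [-1.8  0.6 55.5] rot [0. 0. 0.] rows 0.9
```

View pics/f.png

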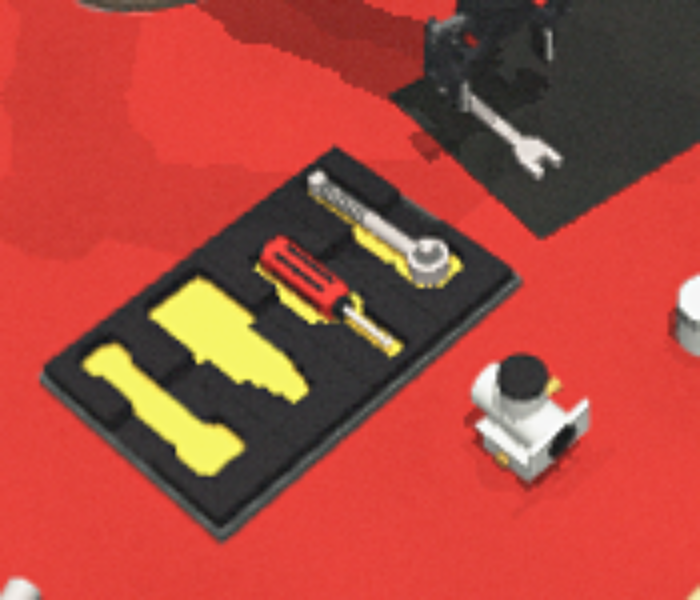

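The ratchet lies in its pocket, head at (430,260) and butt at (316,183). Next, the spanner.

Call:
drive_tool:
  commands:
    - {"rot": [0,0,0],"travel": [-1,1,25],"gripper": 1}
    - {"rot": [0,0,0],"travel": [-1,1,45],"gripper": 1}
    - {"rot": [0,0,0],"travel": [-1,1,55],"gripper": 1}
    - {"rot": [0,0,0],"travel": [-1,1,55],"gripper": 1}
    - {"rot": [0,0,0],"travel": [-1,1,55],"gripper": 1}

```text
time: 13.98
eef_pos: [0.4685, 0.072, 0.0263]
eef_rot: [0.0, 1.0, -0.012, 0.0]
contact_force: [-0.1, 0.4, -0.1]
gripper_width: 0.0856
grasp_force: 0.0
```

Call:
drive_tool:
  commands:
    - {"rot": [0,0,0],"travel": [0,0,0],"gripper": -1}
    - {"rot": [0,0,0],"travel": [0,0,0],"gripper": -1}
    - {"rot": [0,0,0],"travel": [0,0,0],"gripper": -1}
    - {"rot": [0,0,0],"travel": [0,0,0],"gripper": -1}
    - {"rot": [0,0,0],"travel": [0,0,0],"gripper": -1}

```text
time: 14.6
eef_pos: [0.4681, 0.0723, 0.0261]
eef_rot: [0.0, 1.0, -0.012, 0.0]
contact_force: [-1.5, -0.7, 5.8]
gripper_width: 0.0098
grasp_force: 58.7
```

```bash
python3 -c "
from h import *
go(.530,-.3275,.115,6.5)"
```

```text
t 14.6 pos [0.4681 0.0723 0.0261] width 0.0098 F [-1.5 -0.7  5.8] gf 58.7 
travel [ 71.2 398.3 -88.8] rot [ 0.   -0.   -0.78] rows 6.6
```

Call:
drive_tool:
  commands:
    - {"rot": [0,0,0],"travel": [0,0,-30],"gripper": -1}
    - {"rot": [0,0,0],"travel": [1,5,-80],"gripper": -1}
    - {"rot": [0,0,-0.4],"travel": [11,60,-89],"gripper": -1}
    - {"rot": [0,0,-0.78],"travel": [21,115,-89],"gripper": -1}
    - {"rot": [0,0,-0.78],"travel": [31,172,-89],"gripper": -1}

```text
time: 15.22
eef_pos: [0.4952, -0.1019, 0.1151]
eef_rot: [0.0, 0.998, 0.057, 0.0]
contact_force: [1.7, -0.3, -2.1]
gripper_width: 0.0098
grasp_force: 59.1
```

```bash
python3 -c "
from h import *
go(.530,-.3275,.115,6.5)"
```

```text
t 15.22 pos [ 0.4952 -0.1019  0.1151] width 0.0098 F [ 1.7 -0.3 -2.1] gf 59.1 
travel [8.900e+00 2.281e+02 2.000e-01] rot [ 0. -0.  0.] rows 3.7
```

Call:
drive_tool:
  commands:
    - {"rot": [0,0,0],"travel": [2,57,0],"gripper": -1}
    - {"rot": [0,0,0],"travel": [4,114,0],"gripper": -1}
    - {"rot": [0,0,0],"travel": [6,171,0],"gripper": -1}
    - {"rot": [0,0,0],"travel": [9,220,0],"gripper": -1}
    - {"rot": [0,0,0],"travel": [9,228,0],"gripper": -1}

```text
time: 15.85
eef_pos: [0.5285, -0.3306, 0.1142]
eef_rot: [0.001, 0.999, 0.053, -0.0]
contact_force: [0.2, 0.7, -1.3]
gripper_width: 0.01
grasp_force: 59.1
```

Call:
drive_tool:
  commands:
    - {"rot": [0,0,0],"travel": [0,0,25],"gripper": -1}
    - {"rot": [0,0,0],"travel": [0,0,30],"gripper": -1}
    - {"rot": [0,0,0],"travel": [0,0,30],"gripper": -1}

```text
time: 16.23
eef_pos: [0.5294, -0.3249, 0.0847]
eef_rot: [-0.0, 0.998, 0.057, -0.0]
contact_force: [0.6, 0.0, 0.2]
gripper_width: 0.0097
grasp_force: 59.1
```

```bash
python3 -c "
from h import *
go(.530,-.3275,.032,6.5)"; python3 seg.py pics/g.png
```

```text
t 16.23 pos [ 0.5294 -0.3249  0.0847] width 0.0097 F [0.6 0.  0.2] gf 59.1 
travel [ 0.3  2.7 52.7] rot [-0.01  0.    0.  ] rows 0.8
```

View pics/g.png

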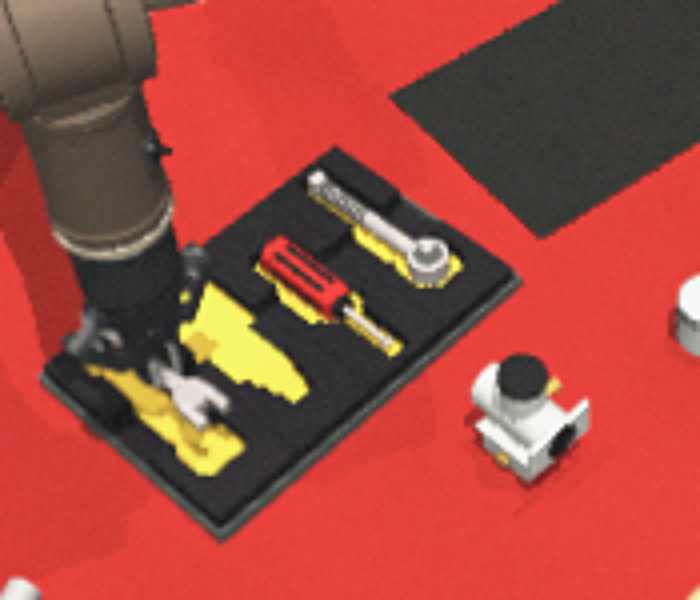

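The spanner is level above its dumb-bell pocket, open end at (205,400). Lowering it.

Call:
drive_tool:
  commands:
    - {"rot": [0,0,0],"travel": [0,2,20],"gripper": -1}
    - {"rot": [0,0,0],"travel": [0,2,38],"gripper": -1}
    - {"rot": [0,0,0],"travel": [0,2,48],"gripper": -1}
    - {"rot": [0,0,0],"travel": [0,2,52],"gripper": -1}
    - {"rot": [0,0,0],"travel": [0,2,53],"gripper": -1}

```text
time: 16.9
eef_pos: [0.5299, -0.3278, 0.0316]
eef_rot: [-0.0, 0.998, 0.056, -0.0]
contact_force: [0.1, -0.1, -1.1]
gripper_width: 0.0099
grasp_force: 59.1
```

Call:
drive_tool:
  commands:
    - {"rot": [0,0,0],"travel": [0,0,0.5],"gripper": -1}
    - {"rot": [0,0,0],"travel": [0,0,1],"gripper": -1}
    - {"rot": [0,0,0],"travel": [0,0,1],"gripper": -1}

```text
time: 17.27
eef_pos: [0.5299, -0.328, 0.0311]
eef_rot: [0.0, 0.998, 0.056, 0.0]
contact_force: [0.0, 0.5, -1.2]
gripper_width: 0.0098
grasp_force: 59.1
```

Call:
drive_tool:
  commands:
    - {"rot": [0,0,0],"travel": [0,0,0.7],"gripper": -1}
    - {"rot": [0,0,0],"travel": [0,0,0.7],"gripper": -1}

```text
time: 17.52
eef_pos: [0.5299, -0.328, 0.0302]
eef_rot: [0.0, 0.998, 0.056, 0.0]
contact_force: [-0.3, -0.4, -0.2]
gripper_width: 0.0097
grasp_force: 59.2
```

Call:
drive_tool:
  commands:
    - {"rot": [0,0,0],"travel": [0,0,0],"gripper": 0.1}
    - {"rot": [0,0,0],"travel": [0,0,0],"gripper": 0.1}
    - {"rot": [0,0,0],"travel": [0,0,0],"gripper": 0.1}
    - {"rot": [0,0,0],"travel": [0,0,-20],"gripper": 0.1}
    - {"rot": [0,0,0],"travel": [0,0,-75],"gripper": 0.1}

```text
time: 18.15
eef_pos: [0.5283, -0.3272, 0.1047]
eef_rot: [-0.001, 0.998, 0.056, -0.002]
contact_force: [1.1, -0.4, 0.5]
gripper_width: 0.0471
grasp_force: 0.0
```

```bash
python3 -c "
from h import *
go(.4819,.3737,.105,-11)"
```

```text
t 18.15 pos [ 0.5283 -0.3272  0.1047] width 0.0471 F [ 1.1 -0.4  0.5] gf 0.0 
travel [  32.7 -701.6    1.5] rot [-0.01  0.02  1.75] rows 11.2
```

Call:
drive_tool:
  commands:
    - {"rot": [0,0,0],"travel": [3,-60,0],"gripper": 0.1}
    - {"rot": [0,0,0],"travel": [6,-120,0],"gripper": 1}
    - {"rot": [0,0,0.5],"travel": [9,-180,0],"gripper": 1}
    - {"rot": [0,0,1],"travel": [12,-240,0],"gripper": 1}
    - {"rot": [0,0,1.67],"travel": [15,-300,0],"gripper": 1}

```text
time: 18.77
eef_pos: [0.5113, -0.0262, 0.1067]
eef_rot: [-0.0, 0.996, -0.091, 0.001]
contact_force: [1.2, 0.3, 0.1]
gripper_width: 0.0848
grasp_force: 0.0
```

```bash
python3 -c "
from h import *
go(.4819,.3737,.105,-10.2)"
```

```text
t 18.77 pos [ 0.5113 -0.0262  0.1067] width 0.0848 F [1.2 0.3 0.1] gf 0.0 
travel [-101.5 -387.9    1.7] rot [-0.   -0.01 -0.03] rows 6.4
```

Call:
drive_tool:
  commands:
    - {"rot": [0,0,0],"travel": [-15,-57,0],"gripper": 1}
    - {"rot": [0,0,0],"travel": [-30,-114,0],"gripper": 1}
    - {"rot": [0,0,0],"travel": [-45,-171,0],"gripper": 1}
    - {"rot": [0,0,0],"travel": [-60,-228,0],"gripper": 1}
    - {"rot": [0,0,0],"travel": [-75,-285,0],"gripper": 1}

```text
time: 19.4
eef_pos: [0.4881, 0.2679, 0.1067]
eef_rot: [-0.0, 0.996, -0.089, 0.001]
contact_force: [1.9, -0.5, -0.1]
gripper_width: 0.0854
grasp_force: 0.0
```

Call:
drive_tool:
  commands:
    - {"rot": [0,0,0],"travel": [-15,-57,0],"gripper": 1}
    - {"rot": [0,0,0],"travel": [-27,-98,0],"gripper": 1}
    - {"rot": [0,0,0],"travel": [-27,-102,0],"gripper": 1}
    - {"rot": [0,0,0],"travel": [-27,-102,10],"gripper": 1}
    - {"rot": [0,0,0],"travel": [-27,-102,20],"gripper": 1}

```text
time: 20.02
eef_pos: [0.4801, 0.369, 0.0847]
eef_rot: [0.001, 0.996, -0.09, 0.0]
contact_force: [0.1, -0.3, -0.2]
gripper_width: 0.0858
grasp_force: 0.0
```

```bash
python3 -c "
from h import *
go(.4819,.3737,.025,-10.2)"; sed 's/150:300,110:285/90:210,220:360/' seg.py > seg2.py; python3 seg2.py pics/i.png
```

```text
t 20.02 pos [0.4801 0.369  0.0847] width 0.0858 F [ 0.1 -0.3 -0.2] gf 0.0 
travel [ 0.9 -5.  59.7] rot [ 0.01 -0.   -0.02] rows 1.0
```

View pics/i.png

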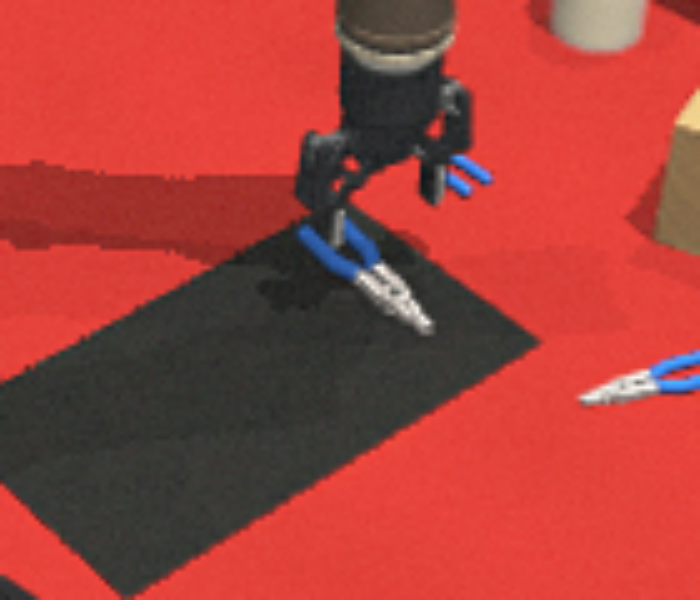

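The open jaws straddle the large pliers on the mat, nose at (430,328). Descend and grip.

Call:
drive_tool:
  commands:
    - {"rot": [0,0,0],"travel": [1,-4,25],"gripper": 1}
    - {"rot": [0,0,0],"travel": [1,-4,48],"gripper": 1}
    - {"rot": [0,0,0],"travel": [1,-4,58],"gripper": 1}
    - {"rot": [0,0,0],"travel": [1,-4,60],"gripper": 1}
    - {"rot": [0,0,0],"travel": [1,-4,60],"gripper": 1}

```text
time: 20.7
eef_pos: [0.4816, 0.3746, 0.0256]
eef_rot: [-0.0, 0.996, -0.09, 0.0]
contact_force: [-0.7, 0.0, -0.4]
gripper_width: 0.0853
grasp_force: 0.0
```

Call:
drive_tool:
  commands:
    - {"rot": [0,0,0],"travel": [0,0,0],"gripper": -1}
    - {"rot": [0,0,0],"travel": [0,0,0],"gripper": -1}
    - {"rot": [0,0,0],"travel": [0,0,0],"gripper": -1}
    - {"rot": [0,0,0],"travel": [0,0,0],"gripper": -1}
    - {"rot": [0,0,0],"travel": [0,0,0],"gripper": -1}

```text
time: 21.32
eef_pos: [0.4814, 0.3748, 0.0256]
eef_rot: [-0.0, 0.996, -0.089, 0.0]
contact_force: [-0.7, -1.3, 4.7]
gripper_width: 0.0246
grasp_force: 59.6
```

```bash
python3 -c "
from h import *
go(.521,-.247,.115,6.5)"
```

```text
t 21.32 pos [0.4814 0.3748 0.0256] width 0.0246 F [-0.7 -1.3  4.7] gf 59.6 
travel [149.6 604.8 -89.6] rot [-0.   -0.   -1.67] rows 10.1
```

Call:
drive_tool:
  commands:
    - {"rot": [0,0,0],"travel": [0,0,-30],"gripper": -1}
    - {"rot": [0,0,0],"travel": [1,5,-80],"gripper": -1}
    - {"rot": [0,0,0],"travel": [15,60,-90],"gripper": -1}
    - {"rot": [0,0,0],"travel": [29,117,-90],"gripper": -1}
    - {"rot": [0,0,0],"travel": [43,174,-90],"gripper": -1}

```text
time: 21.95
eef_pos: [0.4925, 0.1939, 0.1152]
eef_rot: [0.0, 0.996, -0.089, 0.0]
contact_force: [1.0, -0.3, -3.1]
gripper_width: 0.0245
grasp_force: 59.4
```

Call:
drive_tool:
  commands:
    - {"rot": [0,0,0],"travel": [14,57,0],"gripper": -1}
    - {"rot": [0,0,-0.5],"travel": [28,114,0],"gripper": -1}
    - {"rot": [0,0,-1],"travel": [42,171,0],"gripper": -1}
    - {"rot": [0,0,-1.67],"travel": [56,228,0],"gripper": -1}
    - {"rot": [0,0,-1.67],"travel": [70,280,0],"gripper": -1}

```text
time: 22.58
eef_pos: [0.5112, -0.0946, 0.115]
eef_rot: [0.0, 0.998, 0.057, -0.0]
contact_force: [0.7, -0.3, -2.6]
gripper_width: 0.0244
grasp_force: 59.4
```

```bash
python3 -c "
from h import *
go(.521,-.247,.085,6.5)"
```

```text
t 22.57 pos [ 0.5112 -0.0946  0.115 ] width 0.0244 F [ 0.7 -0.3 -2.6] gf 59.4 
travel [ -7.6 152.6  30. ] rot [0. 0. 0.] rows 2.5
```

Call:
drive_tool:
  commands:
    - {"rot": [0,0,0],"travel": [-3,55,0],"gripper": -1}
    - {"rot": [0,0,0],"travel": [-5,105,0],"gripper": -1}
    - {"rot": [0,0,0],"travel": [-7,145,0],"gripper": -1}
    - {"rot": [0,0,0],"travel": [-7,152,15],"gripper": -1}
    - {"rot": [0,0,0],"travel": [-7,152,30],"gripper": -1}

```text
time: 23.2
eef_pos: [0.5214, -0.2439, 0.084]
eef_rot: [-0.0, 0.998, 0.056, -0.0]
contact_force: [-0.2, 0.5, -1.7]
gripper_width: 0.0243
grasp_force: 59.4
```

Call:
drive_tool:
  commands:
    - {"rot": [0,0,0],"travel": [0,0,0],"gripper": -1}
    - {"rot": [0,0,0],"travel": [0,0,0],"gripper": -1}

```text
time: 23.45
eef_pos: [0.522, -0.2425, 0.0851]
eef_rot: [-0.0, 0.998, 0.057, -0.0]
contact_force: [0.1, -0.2, -1.4]
gripper_width: 0.0246
grasp_force: 59.4
```

```bash
python3 -c "
from h import *
go(.521,-.247,.032,6.5)"; python3 seg.py pics/j.png
```

```text
t 23.45 pos [ 0.522  -0.2425  0.0851] width 0.0246 F [ 0.1 -0.2 -1.4] gf 59.4 
travel [-1.5  4.4 53.1] rot [-0.    0.    0.01] rows 0.9
```

View pics/j.png

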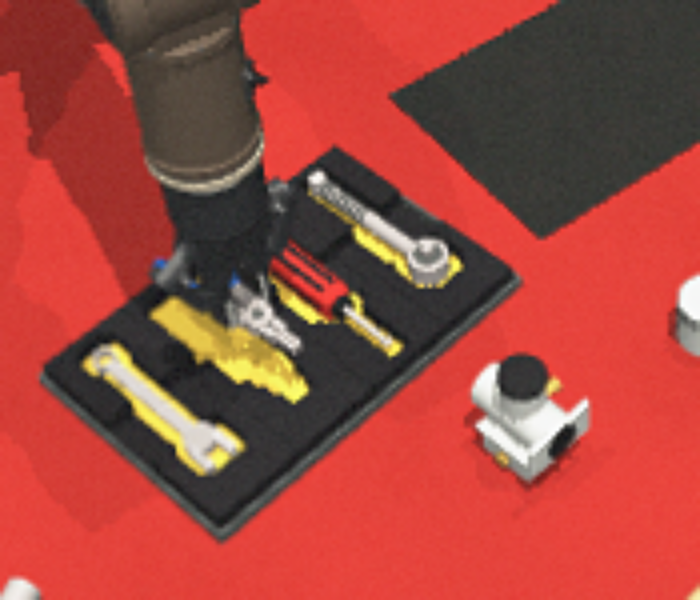

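The spanner is seated, its open end at (220,460). The pliers hang level, nose at (298,348). I'll check the nose point before lowering.

```bash
python3 -c "
from h import *
p=arm.read_camera('scene')
print(w(p,[[110+298/4,150+349/4]],.067))
go(.521,-.247,.032,6.5)"
```

```text
[[ 0.58825608 -0.23756049  0.067     ]]
t 23.55 pos [ 0.5223 -0.2432  0.0856] width 0.0242 F [ 0.3 -0.2 -2.1] gf 59.4 
travel [-1.7  3.6 53.6] rot [ 0. -0.  0.] rows 0.9
```

Call:
drive_tool:
  commands:
    - {"rot": [0,0,0],"travel": [-3,3,20],"gripper": -1}
    - {"rot": [0,0,0],"travel": [-3,3,38],"gripper": -1}
    - {"rot": [0,0,0],"travel": [-3,3,48],"gripper": -1}
    - {"rot": [0,0,0],"travel": [-3,3,53],"gripper": -1}
    - {"rot": [0,0,0],"travel": [-3,3,53],"gripper": -1}

```text
time: 24.18
eef_pos: [0.5192, -0.2472, 0.032]
eef_rot: [-0.0, 0.998, 0.056, -0.0]
contact_force: [0.3, 0.0, -1.6]
gripper_width: 0.0243
grasp_force: 59.4
```

Call:
drive_tool:
  commands:
    - {"rot": [0,0,0],"travel": [0,0,1],"gripper": -1}
    - {"rot": [0,0,0],"travel": [0,0,1.5],"gripper": -1}
    - {"rot": [0,0,0],"travel": [0,0,1.5],"gripper": -1}

```text
time: 24.55
eef_pos: [0.5192, -0.2475, 0.0308]
eef_rot: [0.0, 0.998, 0.056, 0.0]
contact_force: [0.3, -0.1, -2.5]
gripper_width: 0.0242
grasp_force: 59.4
```

Call:
drive_tool:
  commands:
    - {"rot": [0,0,0],"travel": [0,0,0],"gripper": 0.2}
    - {"rot": [0,0,0],"travel": [0,0,0],"gripper": 0.2}
    - {"rot": [0,0,0],"travel": [0,0,0],"gripper": 0.2}
    - {"rot": [0,0,0],"travel": [0,0,-20],"gripper": 0.2}
    - {"rot": [0,0,0],"travel": [0,0,-75],"gripper": 0.2}

```text
time: 25.18
eef_pos: [0.5173, -0.2468, 0.1042]
eef_rot: [-0.001, 0.998, 0.056, -0.002]
contact_force: [1.2, -0.8, 0.3]
gripper_width: 0.0512
grasp_force: 0.0
```

Call:
drive_tool:
  commands:
    - {"rot": [0,0,0],"travel": [0,-60,-40],"gripper": 0.2}
    - {"rot": [0,0,0],"travel": [0,-118,-60],"gripper": 0.2}
    - {"rot": [0,0,0],"travel": [0,-175,-70],"gripper": 0.2}
    - {"rot": [0,0,0],"travel": [0,-233,-80],"gripper": 0.2}
    - {"rot": [0,0,0],"travel": [0,-290,-85],"gripper": 0.2}

```text
time: 25.8
eef_pos: [0.4863, 0.0429, 0.1916]
eef_rot: [-0.0, 0.998, 0.056, 0.001]
contact_force: [1.2, 0.9, -0.6]
gripper_width: 0.0511
grasp_force: 0.0
```

Call:
drive_tool:
  commands:
    - {"rot": [0,0,0],"travel": [0,-60,0],"gripper": 0.2}
    - {"rot": [0,0,0],"travel": [0,-120,0],"gripper": 0.2}
    - {"rot": [0,0,0],"travel": [0,-175,0],"gripper": 0.2}
    - {"rot": [0,0,0],"travel": [0,-200,0],"gripper": 0.2}
    - {"rot": [0,0,0],"travel": [0,-200,0],"gripper": 0.2}

```text
time: 26.42
eef_pos: [0.4633, 0.242, 0.1907]
eef_rot: [-0.001, 0.998, 0.058, 0.0]
contact_force: [0.4, -0.4, -0.9]
gripper_width: 0.0514
grasp_force: 0.0
```

Run:
```python
from h import *
p=arm.read_camera('top'); q=arm.read_camera('scene')
a=cv2.resize(p['frame'][160:280,275:430],(620,480)); cv2.imwrite('pics/k.png',a)
S=dict(ratchet=(.503,-.0875),screwdriver=(.512,-.1675),pliers=(.521,-.247),spanner=(.530,-.3275))
A=np.array([.9936,.113])
def top(c,P):  # highest surface near a world point
    v,u=np.mgrid[0:384,0:512]; W=w(c,np.c_[u.ravel(),v.ravel()]); 
    return W
for c in(p,q):
    W=top(c,0)
    for k,s in S.items():
        o=[]
        for d in range(-80,100,20):
            m=np.hypot(*(W[:,:2]-(np.array(s)+A*d/1000)).T)<.009
            o.append(round(1000*float(np.percentile(W[m,2],80))) if m.sum()>2 else None)
        print(k,o)
for n in('carburettor_center','piston_center'):
    for r in arm.spot_in(p,n)[:1]: print(n,np.round(r['point']),np.round(w(p,[r['point'][1],r['point'][0]])[0],3))
print(arm.state()['time'])
```

```text
ratchet [29, 26, 27, 25, 25, 25, 35, 31, 24]
screwdriver [26, 33, 35, 35, 36, 36, 25, 24, 21]
pliers [9, 9, 9, 20, 20, 22, 19, 19, 26]
spanner [16, 16, 16, 16, 15, 15, 19, 14, 25]
ratchet [26, 23, 22, 24, 23, 24, 32, 29, 24]
screwdriver [25, 33, 34, 34, 34, 34, 23, 22, 20]
pliers [12, 15, 14, 19, 18, 21, 17, 20, 25]
spanner [16, 15, 15, 15, 11, 15, 16, 14, 23]
carburettor_center [134. 328.] [ 0.726 -0.135  0.091]
piston_center [134. 258.] [0.744 0.055 0.049]
26.625
```

View pics/k.png

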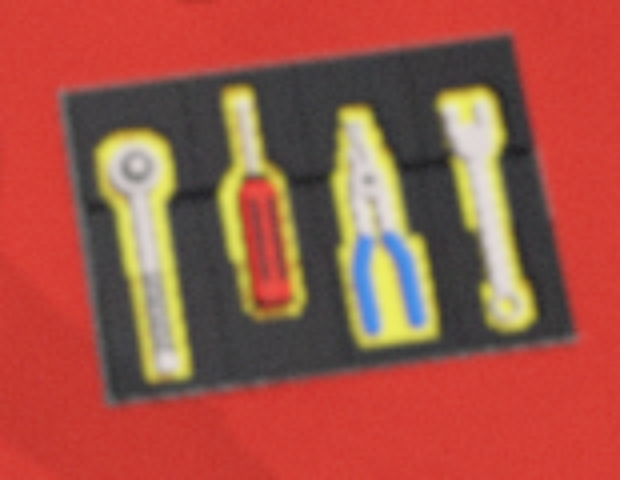

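All four tools lie in their own pockets, working ends away from the robot. The measured heights match tools resting on the 7 mm floor: screwdriver about 35 mm, ratchet handle about 25, pliers about 20, spanner about 16. The carburettor and the piston have not moved.

```bash
python3 -c "
from rig import arm
print(arm.hand_in())"
```

```text
the job is handed in; nothing more can be done
None
```

The screwdriver, ratchet, spanner and pliers are each lying flat in their own pocket, working ends away from the robot and released; the carburettor and piston were left where they stand, and the job was handed in at about 27 s.

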